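# Return the inspection lamp to its spring-clip charging dock

### The job

Put the inspection lamp back on its charging dock: press it sideways down into both spring clips until it is fully home, with its brass end still outside the blue socket, then slide it through the clips, brass end first, until that end bottoms in the socket, and hold it pressed there with about 12 N for a second before letting go. Work by feel: never push more than 20 N into the socket or 30 N down onto the saddles under the clips, and leave the bin and the tape roll where they are.

Things in the scene. Friction and masses are not known exactly. Their poses are not given: they have to be found in the camera images.
- lamp: loose rod-shaped inspection lamp, a plain cylinder 24 mm in diameter and 200 mm long, 0.15 to 0.31 kg: black lens end, orange barrel, black rubber grip round its middle, brass end. Origin on its axis at mid-length; x runs along the axis to the brass end. It starts lying in the yellow rest, axis 42 mm above the bench
- dock: grey charging dock fixed to the bench, base plate 236 x 80 x 10 mm, a spring clip near each end, blue socket at the +x end. Origin on the bench at its middle; x along the lamp's seat towards the socket, z up. A home lamp's axis lies at y = 0, 45 mm above the bench, along x. Between the clips only the base plate lies under the lamp, so fingers can straddle it there
- dock_contact (a point): hard, fixed charging contact at the bottom of the socket, dock x = 100, y = 0, z = 45 mm, axes as the dock's; the brass end face meets it when the lamp is fully in (lamp origin then straight above the dock's origin)
- dock_clip_a (a point): steel C clip next to the socket, opening upwards, 12 mm long in x; point on the axis of a home lamp, dock x = 60 mm. Two sprung jaws with inward beads (18 mm gap, 54 mm above the bench) and flared lips (tops 65 mm up, 36 mm apart). A lamp laid on it has its axis about 18 mm above home; below is a hard saddle, top 33 mm above the bench
- saddles: the two hard black saddles 14 mm wide inside the clips, one under each (dock x = -60 and +60 mm), tops 33 mm above the bench, on which a home lamp rests; origin and axes as the dock's
- socket: blue charging socket at the dock's +x end, a square hood: mouth at dock x = 84 mm, opening 30 x 30 mm, 16 mm deep, 42 mm wide outside, top 65 mm above the bench; origin and axes as the dock's
- dock_clip_b (a point): the other clip, the same, at dock x = -60 mm. Pressing the lamp down through both clips at once takes about 8 to 15 N at the peak; past the beads it snaps down onto the saddles. A home lamp is held by the beads but slides along x against about 1 to 4 N of friction
- lamp_contact (a point): centre of the flat brass end face of the lamp, 100 mm along the lamp's +x from its origin
- rest: yellow tray 190 x 100 mm fixed to the bench, rim 18 mm high, with two black notched blocks at x = -70 and +70 mm (16 mm long in x, 50 mm wide, tops 40 mm above the bench) that carry the lamp along x at y = 0, brass end to +x; between them the tray floor is 8 mm high. Origin on the bench at its middle
- fittings_bin: bystander: red open bin 70 x 90 x 50 mm of brass fittings beside the dock; origin under its centre
- tape_roll: bystander: cardboard ring 70 mm across, 24 mm high, beside the yellow rest; origin under its centre

How it is judged:
By the outcome, as a careful person would: the job done as asked, in the order asked, and still so for the second after the job is handed in, with the robot touching nothing.
It also fails if it takes over 53 s, if anything falls off the work surface, if the arm or the gripper's body presses on something with over 40 N, if the wrist force passes 120 N, or if a joint passes its speed limit or range.

### The arm

A 6-joint arm with a two-finger parallel gripper is mounted at the origin on the work surface. World frame = base frame: x ahead of the robot, y to its left, z up, the work surface at z = 0. Lengths are in m, angles in rad, forces in N, time in s.
With the tool pointing down it reaches from about 0.35 to 0.975 m from the base axis. Payload 4.9 kg.
Tool frame: the origin (TCP) lies midway between the tips of the shut fingers; the grasp point (between the pads) lies 19 mm behind it; z points along the fingers, y is the line along which they close (so a half turn about z gives the same grasp; the last joint's range is limited). The gripper opens to 85 mm and grips with 20 to 120 N. Pads are 22 mm wide; open, the fingers measure 114 mm over their backs; the gripper's body (76 mm by 85 mm) begins 54 mm behind the grasp point. The pads swing forward as they close: fully open they stand 13 mm farther back than shut.
Start: joints at [1.044, 0.053, 1.613, -0, 1.476, -0.119], TCP at [0.248, 0.574, 0.231] pointing down, gripper open.
Joint ranges: [-3.01, 3.01], [-1.01, 2.22], [0.06, 2.58], [-1.02, 4.17], [0.09, 2.62], [-3.14, 3.14]. Speed limits (rad/s): [2.57, 2.57, 3.14, 3.14, 3.14, 3.14].

### API

Orientations are given as a unit quaternion [w, x, y, z].
In Python, from plant import * gives the robot as it stands.
- The arm moves only by the tool jog_arm, never from a script. Its argument "targets" is a list of rows, each a list of 3 entries, a list of its own where there are three numbers: the shift along the tool's x, y, z in units of 25 mm (1.0 is 25 mm), then the turn, a rotation vector about the tool's x, y, z in units of 8 degrees (1.0 is 8 degrees), then the opening in per cent of the stroke, from 0 (shut) to 100 (fully open). A call has 1 to 8 rows; each row is the pose to reach, as a shift and turn from the pose commanded when the call began, along the tool's axes at that moment; what a row does not reach only later rows make up. A row lasts 1/8 s, in which the tool goes at most 62.5 mm and 10.7 degrees, less where a joint would pass 70% of its speed; a pose out of reach is approached as far as the arm can. A call with a gripper value outside its range is refused whole. The fingers move at their own pace and stop on an object; the grip force is fixed at half the most. Time passes only in rows, so rows that repeat a pose let the fingers close. It gives the time, the measured TCP pose, the force, the opening and the grip force at its end, in the units of the state.
- state(): the state, without advancing time (a new reading comes with each control period).
- grab_frame(name): name is "scene" or "top" or "wrist"; returns (picture, depth): 480x640x3 uint8, red, green, blue; 480x640 float32, m along the optical axis (not along the pixel's ray), 0 where there is no reading.
- camera_params(name): a dict with "fovy" (degrees; the focal length in pixels is half the picture's height over the tangent of half this angle, whatever the lens; pixels are square), "cx", "cy" (the principal point, pixels), "rvec" (rotation vector, rad) and "tvec" (3), from world to camera coordinates, as OpenCV has them; the wrist camera has in their place "hand_eye" (4x4, takes a point from camera to tool coordinates, whose origin is the TCP and whose axes are the flange's). Camera axes: x right, y down, z forward; pixel columns grow to the right and rows downward; lengths in m; the calibration is good to about 2 mm. A picture is of the moment at which its call begins: read the wrist's pose just before it. camera_params takes no time and is no camera call.
- job_done(): hands the job in; it is judged then, once.
The state is a dict: "time": time; "joint_pos": joint angles; "joint_vel": joint speeds; "joint_efforts": joint torques, N m; "tool_pos": TCP position; "tool_rot": TCP orientation; "contact_force": force on the tool from outside, world axes, zero at the start; "ft_torque": the same for the moment, N m; "gripper_width": opening from 0.0 (shut) to 1.0 (fully open); "grasp_force": force on a finger pad.
Only numpy, scipy, OpenCV 4.12 (cv2) and the standard library are available. Lean on these libraries where they do the work, as an engineer would, in place of code of your own. Each camera call takes 0.05 s, during which the arm holds its last target. There are 200 camera calls.

## Working session

There is one attempt and no reset: what is moved stays moved. The work goes in short steps, Python scripts to look and compute and a tool call to move; the robot and the scene stay as the last step left them, time stands still between calls to the robot, and variables do not carry over. Pictures are saved under pics/ and viewed, at most 10 in all, crops included, and the job is handed in when it is done.

Besides the shell and the picture viewer there is one more tool, called after "Emit:" as a command line: name --argument value ..., lists and objects as JSON in quotes. jog_arm: Moves the arm, as the interface text tells. Its arguments: {"type":"object","properties":{"targets":{"type":"array"}},"required":["targets"]}

```bash
mkdir -p pics; ls; python3 - <<'E'
from plant import *
import cv2,numpy as np
s=state();print({k:np.round(v,3) for k,v in s.items()})
for n in("top","scene"):
    p,d=grab_frame(n);cv2.imwrite(f"pics/{n}0.png",p[:,:,::-1]);np.savez(f"{n}0.npz",p=p,d=d)
    print(n,camera_params(n))
print(camera_params("wrist"))
E
```

```text
pics
{'time': np.float64(0.0), 'joint_pos': array([ 1.044,  0.053,  1.614,  0.   ,  1.476, -0.119]), 'joint_vel': array([-0.002, -0.001,  0.003, -0.   ,  0.002, -0.002]), 'joint_efforts': array([ 0.0000e+00, -3.9366e+01, -3.7018e+01,  0.0000e+00,  7.0000e-03,
        0.0000e+00]), 'tool_pos': array([0.248, 0.573, 0.23 ]), 'tool_rot': array([-0.   ,  0.203,  0.979, -0.001]), 'contact_force': array([-0.424,  0.523,  0.12 ]), 'ft_torque': array([ 0.003, -0.024, -0.014]), 'grasp_force': np.float64(0.0), 'gripper_width': np.float64(1.001)}
top {'fovy': 55.74974133423929, 'cx': 316.4204468845194, 'cy': 233.9901022811088, 'rvec': array([ 2.20739631, -2.18039825,  0.0503368 ]), 'tvec': array([0.01792252, 0.54606936, 0.8669355 ])}
scene {'fovy': 47.29110106501556, 'cx': 326.9301678036314, 'cy': 242.06954619640973, 'rvec': array([ 2.11005338,  1.38207107, -0.50529483]), 'tvec': array([-0.261143  , -0.32738164,  1.46256497])}
{'fovy': 61.73796134783428, 'cx': 316.0955072674772, 'cy': 244.72639401214835, 'hand_eye': array([[-4.42044406e-04, -9.45485189e-01, -3.25664801e-01,
         8.37128277e-02],
       [ 9.99999691e-01, -2.06257395e-04, -7.58543622e-04,
        -9.19395378e-04],
       [ 6.50020986e-04, -3.25665035e-01,  9.45484988e-01,
        -1.42908978e-01],
       [ 0.00000000e+00,  0.00000000e+00,  0.00000000e+00,
         1.00000000e+00]])}
```

View pics/top0.png

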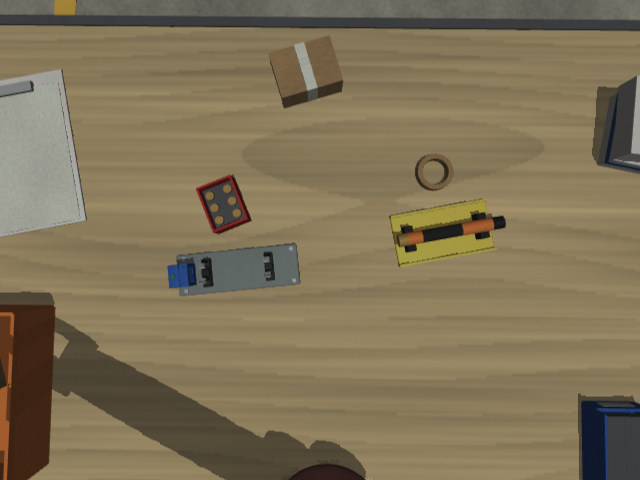

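View pics/scene0.png

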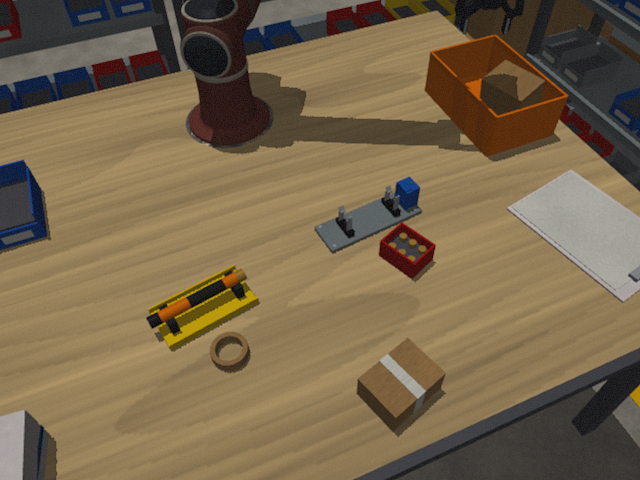

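The top view shows the lamp in the yellow rest (brass at (397,240), lens at (505,222)). The dock's plate is centred near (238,269) with the blue socket at left (182,274). The bin is at (223,204) and the tape at (434,172). Image left is world +y.

```bash
cat > h.py <<'E'
import cv2,numpy as np
from scipy.spatial.transform import Rotation as R
from plant import *
def cam(n,s=None):
    c=camera_params(n);f=240/np.tan(np.radians(c["fovy"])/2)
    if n=="wrist":
        q=s["tool_rot"];T=np.eye(4);T[:3,:3]=R.from_quat([q[1],q[2],q[3],q[0]]).as_matrix();T[:3,3]=s["tool_pos"]
        M=T@c["hand_eye"]
    else:
        Rm=cv2.Rodrigues(c["rvec"])[0];M=np.eye(4);M[:3,:3]=Rm.T;M[:3,3]=-Rm.T@c["tvec"]
    return f,c["cx"],c["cy"],M
def cloud(d,C):
    f,cx,cy,M=C;v,u=np.mgrid[:480,:640]
    P=np.stack([(u-cx)/f*d,(v-cy)/f*d,d],-1);return P@M[:3,:3].T+M[:3,3]
def ray(uv,z,C):
    f,cx,cy,M=C;uv=np.atleast_2d(uv).astype(float)
    D=np.c_[(uv[:,0]-cx)/f,(uv[:,1]-cy)/f,np.ones(len(uv))]@M[:3,:3].T
    return M[:3,3]+D*((z-M[2,3])/D[:,2])[:,None]
def rect(xy):
    (c,s,a)=cv2.minAreaRect((np.asarray(xy)[:,:2]*1000).astype(np.float32))
    if s[0]<s[1]: s=s[::-1];a+=90
    return np.round(c,1),np.round(s,1),round((a+90)%180-90,2)
E
python3 - <<'E'
from h import *
z=np.load("top0.npz");p,d=z["p"],z["d"];C=cam("top");P=cloud(d,C)
hsv=cv2.cvtColor(p,cv2.COLOR_RGB2HSV);H,S,V=cv2.split(hsv)
v,u=np.mgrid[:480,:640]
def big(m):
    n,l,st,_=cv2.connectedComponentsWithStats(m.astype(np.uint8));return l==1+np.argmax(st[1:,4])
def rep(n,m,zz):
    m=big(m);print(n,m.sum(),rect(ray(np.c_[u[m],v[m]],zz,C)),"z",np.round(np.percentile(P[m][:,2],[5,50,95]),3))
box=lambda a,b,c,e:(u>a)&(u<b)&(v>c)&(v<e)
rep("tray",box(370,520,185,285)&(H>22)&(H<32)&(S>150),.01)
rep("dock",box(160,310,235,310)&(S<60)&(V>50),.01)
rep("sockettop",box(150,200,255,300)&(H>100)&(H<130)&(S>120)&(P[:,:,2]>.055),.065)
rep("lamp",box(380,520,200,260)&(P[:,:,2]>.044),.042)
rep("bin",box(180,260,165,240)&(P[:,:,2]>.02),.05)
E
```

```text
tray 1671 (array([ 552.4, -218.8]), array([188.1,  97.2]), -78.67) z [0.005 0.008 0.017]
dock 4144 (array([475.5, 178.3]), array([238. ,  80.3]), -83.58) z [0.007 0.01  0.023]
sockettop 437 (array([465.4, 274.9]), array([41.5, 37.5]), 5.47) z [0.061 0.064 0.067]
lamp 1367 (array([ 554. , -229.2]), array([204.6,  25.2]), -78.99) z [0.046 0.052 0.055]
bin 1953 (array([599.7, 200.1]), array([94. , 74.7]), 22.7) z [0.023 0.03  0.05 ]
```

Emit:
jog_arm --targets '[[[-14.6,-10.9,2.4],[0,0,7.5],100],[[-14.6,-10.9,2.4],[0,0,7.5],100],[[-14.6,-10.9,2.4],[0,0,7.5],100],[[-14.6,-10.9,2.4],[0,0,7.5],100],[[-14.6,-10.9,2.4],[0,0,7.5],100],[[-14.6,-10.9,2.4],[0,0,7.5],100],[[-14.6,-10.9,2.4],[0,0,7.5],100],[[-14.6,-10.9,2.4],[0,0,7.5],100]]'

```text
time: 1.1
tool_pos: [0.4754, 0.1759, 0.1703]
tool_rot: [-0.0, 0.666, 0.746, -0.001]
contact_force: [0.1, 1.0, 0.1]
gripper_width: 0.997
grasp_force: 0.0
```

```bash
python3 - <<'E'
from h import *
for i in range(1):
    s=state();p,d=grab_frame("wrist");np.savez("w1.npz",p=p,d=d,s=s)
cv2.imwrite("pics/w1.png",p[:,:,::-1])
print(s["time"],np.abs(s["joint_vel"]).max(),s["tool_pos"])
C=cam("wrist",s);P=cloud(d,C)
for a in [.006,.055]:
    m=(P[:,:,2]>a)&(P[:,:,2]<a+.014)&(abs(P[:,:,0]-.475)<.08)&(abs(P[:,:,1]-.18)<.16)&(d>0)
    print(a,m.sum(),rect(P[m]))
E
```

```text
1.1 0.31545874836403065 [0.4754338  0.17588049 0.1702599 ]
0.006 22496 (array([497.9, 180.1]), array([234.7, 122.6]), -83.59)
0.055 6179 (array([473.9, 201.9]), array([186.1,  42. ]), -83.68)
```

View pics/w1.png

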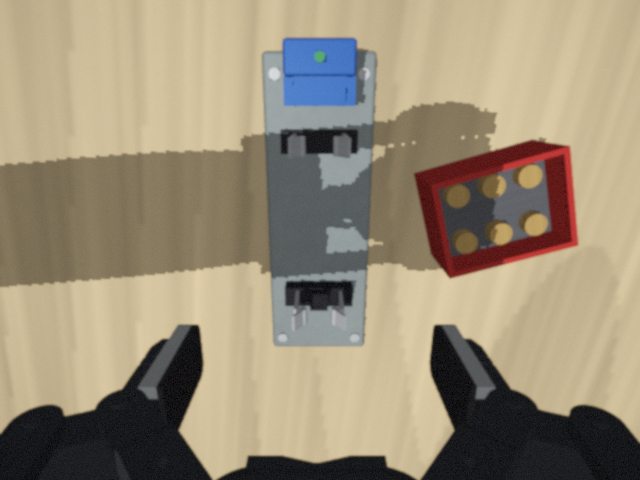

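The dock lies straight up the wrist picture: socket top at (320,57), clip a at (318,143), clip b at (319,300), plate corners near (265,53) to (363,345). The bin is clear on the right.

```bash
python3 - <<'E'
from h import *
z=np.load("w1.npz",allow_pickle=True);p,d,s=z["p"],z["d"],z["s"].item();C=cam("wrist",s);P=cloud(d,C)
a=np.radians(96.35);o=np.array([.4769,.1751]);e=np.array([np.cos(a),np.sin(a)]);n=np.array([-e[1],e[0]])
X=(P[:,:,:2]-o)@e*1000;Y=(P[:,:,:2]-o)@n*1000;Z=P[:,:,2]*1000
hsv=cv2.cvtColor(p,cv2.COLOR_RGB2HSV)
pr=lambda k,m:print(k,m.sum(),"x",np.round(np.percentile(X[m],[1,99]),1),"y",np.round(np.percentile(Y[m],[1,99]),1),"z",np.round(np.percentile(Z[m],[1,50,99]),1))
plate=(Z>5)&(Z<15)&(abs(X)<130)&(abs(Y)<46);pr("plate",plate);print(rect(P[plate]))
pr("socktop",(Z>61)&(Z<70)&(X>75)&(X<140)&(abs(Y)<40));
blue=(hsv[:,:,0]>100)&(hsv[:,:,0]<130)&(hsv[:,:,1]>120)&(X>70)
pr("blue",blue);m=blue&(Z<61);pr("bluelow",m)
for k in(60,-60):
    for sg in(1,-1): pr(("lip",k,sg),(Z>57)&(abs(X-k)<15)&(Y*sg>0)&(abs(Y)<30))
    pr(("saddle",k),(Z>29)&(Z<37)&(abs(X-k)<15)&(abs(Y)<30))
E
```

```text
plate 22152 x [-111.3  116.5] y [-39.3  39. ] z [ 8.1 10.3 12.5]
(array([476.8, 177.8]), array([234.7,  80.2]), -83.59)
socktop 4943 x [ 84.6 119.7] y [-20.5  20.4] z [62.3 65.1 67.4]
blue 4635 x [ 85.1 119.2] y [-20.2  20. ] z [62.3 65.1 67. ]Traceback (most recent call last):
  File "<stdin>", line 10, in <module>
  File "<stdin>", line 6, in <lambda>
    return _quantile_unchecked(
        a, q, axis, out, overwrite_input, method, keepdims, weights)
    return _ureduce(a,
                    func=_quantile_ureduce_func,
    ...<5 lines>...
                    overwrite_input=overwrite_input,
                    method=method)
    r = func(a, **kwargs)
    result = _quantile(arr,
                       quantiles=q,
    ...<2 lines>...
                       out=out,
                       weights=wgt)
    slices_having_nans = np.isnan(arr[-1, ...])
                                  ~~~^^^^^^^^^
IndexError: index -1 is out of bounds for axis 0 with size 0
```

Emit:
jog_arm --targets '[[[-15.9,1.2,0],[0,0,-0.56],100],[[-15.9,1.2,0],[0,0,-0.56],100],[[-15.9,1.2,0],[0,0,-0.56],100],[[-15.9,1.2,0.4],[0,0,-0.56],100],[[-15.9,1.2,0.8],[0,0,-0.56],100],[[-15.9,1.2,0.8],[0,0,-0.56],100],[[-15.9,1.2,0.8],[0,0,-0.56],100],[[-15.9,1.2,0.8],[0,0,-0.56],100]]'

```text
time: 2.15
tool_pos: [0.5504, -0.213, 0.1506]
tool_rot: [-0.001, 0.636, 0.772, 0.0]
contact_force: [-0.1, 2.2, 0.7]
gripper_width: 1.0
grasp_force: 0.0
```

```bash
python3 - <<'E'
from h import *
s=state();p,d=grab_frame("wrist");np.savez("w2.npz",p=p,d=d,s=s)
cv2.imwrite("pics/w2.png",p[:,:,::-1])
C=cam("wrist",s);P=cloud(d,C);Z=P[:,:,2]
m=(Z>.044)&(Z<.06)&(abs(P[:,:,0]-.555)<.06)&(abs(P[:,:,1]+.225)<.13)
n,l,st,_=cv2.connectedComponentsWithStats(m.astype(np.uint8));m=l==1+np.argmax(st[1:,4])
print(m.sum(),rect(P[m]),np.percentile(Z[m],[50,99]),P[m][:,1].min(),P[m][:,1].max())
q=s["tool_rot"];print(s["tool_pos"],np.degrees(2*np.arctan2(q[2],q[1])),np.abs(s["joint_vel"]).max())
t=(Z>.01)&(Z<.03)&(abs(P[:,:,0]-.6)<.08)&(d>0)
E
```

```text
10415 (array([ 554.4, -226.7]), array([200.6,  23.7]), -79.07) [0.05265689 0.05522797] -0.32668061137538806 -0.12623246856336842
[ 0.55037208 -0.21303429  0.15057449] 101.01265415551231 0.041205775944117014
```

View pics/w2.png

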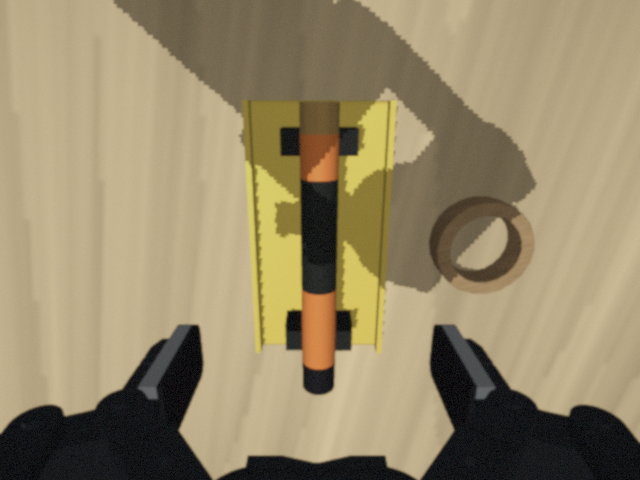

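The lamp runs straight up the picture from brass (320,101) to lens (318,392), gripper yaw matches. The tape (482,245) is clear of the fingers.

Emit:
jog_arm --targets '[[[0.24,0.05,1.5],[0,0,0],60],[[0.24,0.05,3],[0,0,0],60],[[0.24,0.05,4.2],[0,0,0],60],[[0.24,0.05,5.16],[0,0,0],60],[[0.24,0.05,5.16],[0,0,0],60],[[0.24,0.05,5.16],[0,0,0],60]]'

```text
time: 2.95
tool_pos: [0.5515, -0.2056, 0.0236]
tool_rot: [0.001, 0.635, 0.773, 0.0]
contact_force: [0.1, 0.2, 0.3]
gripper_width: 0.6
grasp_force: 0.0
```

Emit:
jog_arm --targets '[[[0,0,0],[0,0,0],0],[[0,0,0],[0,0,0],0],[[0,0,0],[0,0,0],0],[[0,0,0],[0,0,0],0],[[0,0,0],[0,0,0],0]]'

```text
time: 3.58
tool_pos: [0.5513, -0.2068, 0.0242]
tool_rot: [0.001, 0.635, 0.772, 0.0]
contact_force: [-3.1, 1.8, 5.5]
gripper_width: 0.263
grasp_force: 58.5
```

Emit:
jog_arm --targets '[[[0,0,-1],[0,0,0],0],[[0,0,-2.5],[0,0,0],0],[[0,0,-4],[0,0,0],0],[[0,0,-4],[0,0,0],0],[[0,0,-4],[0,0,0],0]]'

```text
time: 4.2
tool_pos: [0.5497, -0.206, 0.1207]
tool_rot: [-0.001, 0.635, 0.772, -0.0]
contact_force: [-0.1, 0.7, -3.9]
gripper_width: 0.257
grasp_force: 59.5
```

```bash
python3 - <<'E'
from h import *
s=state();p,d=grab_frame("wrist");np.savez("w3.npz",p=p,d=d,s=s)
cv2.imwrite("pics/w3.png",p[:,:,::-1])
C=cam("wrist",s);P=cloud(d,C)
q=s["tool_rot"];T=R.from_quat([q[1],q[2],q[3],q[0]]).as_matrix()
L=(P-s["tool_pos"])@T*1000
m=(L[:,:,2]<0)&(L[:,:,2]>-45)&(abs(L[:,:,1])<18)&(L[:,:,0]<90)&(L[:,:,0]>14)&(d>0)
Q=L[m];print(m.sum(),rect(Q))
xs=np.arange(15,90,10)
for x in xs:
    k=abs(Q[:,0]-x)<3
    if k.sum()>20:print(x,k.sum(),np.round([np.median(Q[k,1]),Q[k,2].min(),np.percentile(Q[k,2],10)],1))
print("end",np.percentile(Q[:,0],[99.5,100]));print({k:np.round(s[k],4) for k in("time","tool_pos","tool_rot","contact_force","ft_torque","gripper_width")},T)
E
```

```text
15814 (array([47066. ,   -48.4]), array([66127.2, 23842.6]), 0.09)
15 725 [ -0.  -31.5 -30.2]
25 1180 [ -0.  -32.  -30.3]
35 1263 [ -0.3 -31.8 -30.3]
45 1379 [ -0.  -32.1 -30.5]
55 1493 [ -0.  -31.9 -30.5]
65 1622 [ -0.  -32.3 -30.6]
75 1773 [ -0.  -32.3 -30.7]
end [80.0079513  80.13259852]
{'time': np.float64(4.2), 'tool_pos': array([ 0.5497, -0.206 ,  0.1207]), 'tool_rot': array([-1.100e-03,  6.354e-01,  7.722e-01, -2.000e-04]), 'contact_force': array([-0.1231,  0.7449, -3.8894]), 'ft_torque': array([ 0.0874,  0.02  , -0.0266]), 'gripper_width': np.float64(0.2573)} [[-0.19260815  0.98127363 -0.00203965]
 [ 0.9812746   0.19261069  0.00113098]
 [ 0.00150266 -0.00178362 -0.99999728]]
```

View pics/w3.png

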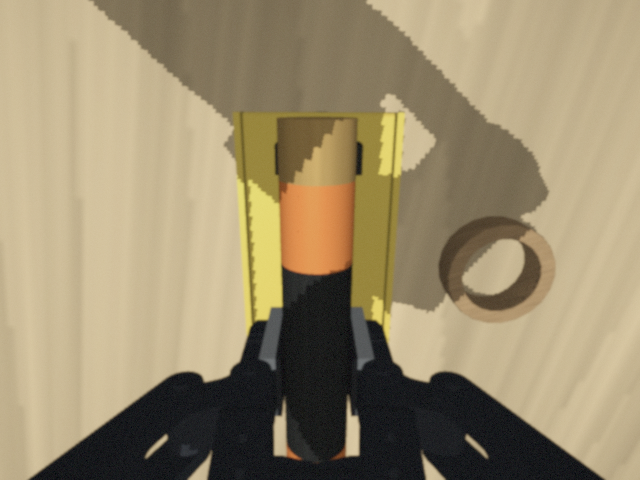

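Lamp is held centred, brass end at tool x = +80 mm, axis 19 mm behind the TCP, level. Carrying it over the dock.

Emit:
jog_arm --targets '[[[1.5,0,0],[0,0,0.1],0],[[4,0,0],[0,0,0.3],0],[[6.5,0.06,0],[0,0,0.59],0],[[9,0.06,0],[0,0,0.59],0],[[11.5,0.06,0],[0,0,0.59],0],[[14,0.06,0],[0,0,0.59],0],[[15.36,0.06,0],[0,0,0.59],0],[[15.36,0.06,0],[0,0,0.59],0]]'

```text
time: 5.25
tool_pos: [0.476, 0.1724, 0.1199]
tool_rot: [-0.001, 0.665, 0.747, -0.002]
contact_force: [0.9, -0.9, -2.4]
gripper_width: 0.263
grasp_force: 59.3
```

Emit:
jog_arm --targets '[[[0,0,0.7],[0,0,0],0],[[0,0,1.4],[0,0,0],0],[[0,0,2.2],[0,0,0],0],[[0,0,2.2],[0,0,0],0],[[0,0,2.2],[0,0,0],0],[[0,0,2.2],[0,0,0],0]]'

```text
time: 6.0
tool_pos: [0.4789, 0.1705, 0.0682]
tool_rot: [0.001, 0.667, 0.745, 0.001]
contact_force: [0.1, 0.6, -2.9]
gripper_width: 0.262
grasp_force: 59.3
```

```bash
cat > st.py <<'E'
from h import *
s=state();o=np.array([.4769,.1751]);a=np.radians(96.38);e=np.array([np.cos(a),np.sin(a)]);n=np.array([-e[1],e[0]])
q=s["tool_rot"];T=R.from_quat([q[1],q[2],q[3],q[0]]).as_matrix()
r=(s["tool_pos"][:2]-o)*1000;F=s["contact_force"]
print("t",s["time"],"dock",np.round([r@e,r@n,s["tool_pos"][2]*1000],2),"yaw",np.degrees(2*np.arctan2(q[2],q[1])),"tilt",np.round(T[:,2],4),"Fdock",np.round([F[:2]@e,F[:2]@n,F[2]],2),"tq",np.round(s["ft_torque"],2))
E
python3 st.py; python3 - <<'E'
from h import *
s=state();p,d=grab_frame("wrist");cv2.imwrite("pics/w4.png",p[:,:,::-1])
E
```

```text
t 6.0 dock [-4.75 -1.49 68.18] yaw 96.36805412441836 tilt [ 1.7e-03  3.0e-04 -1.0e+00] Fdock [ 0.63 -0.19 -2.91] tq [0.01 0.03 0.01]
```

View pics/w4.png

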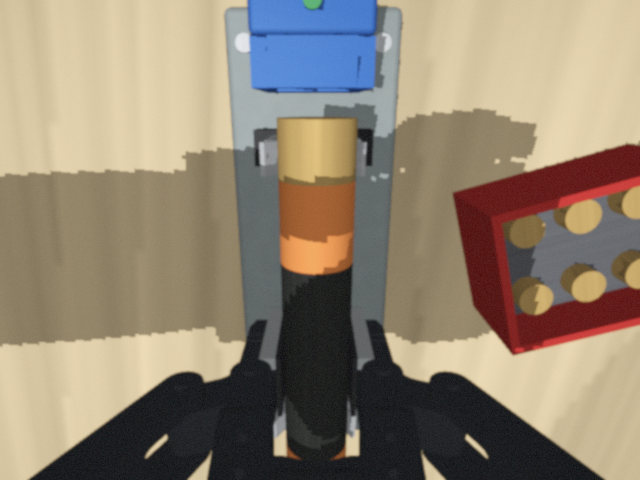

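The lamp's brass end (317,118) sits over clip a (255–372, 148) and short of the socket mouth (row 90). It lies about 4 px (1.3 mm) right of the dock's midline, which agrees with the pose numbers, so I shift it and lower.

Emit:
jog_arm --targets '[[[0,-0.055,0.4],[0,0,0],0],[[0,-0.055,0.75],[0,0,0],0],[[0,-0.055,0.75],[0,0,0],0],[[0,-0.055,0.75],[0,0,0],0],[[0,-0.055,0.75],[0,0,0],0]]'

```text
time: 6.68
tool_pos: [0.4767, 0.1705, 0.0486]
tool_rot: [-0.0, 0.667, 0.745, -0.0]
contact_force: [0.5, -0.0, -2.9]
gripper_width: 0.261
grasp_force: 59.4
```

```bash
python3 st.py
```

```text
t 6.675 dock [-4.51  0.74 48.58] yaw 96.39570449221358 tilt [-2.e-04 -0.e+00 -1.e+00] Fdock [-0.1  -0.48 -2.86] tq [ 0.07  0.02 -0.01]
```

Emit:
jog_arm --targets '[[[0,0,0.1],[0,0,0],0],[[0,0,0.2],[0,0,0],0],[[0,0,0.3],[0,0,0],0],[[0,0,0.3],[0,0,0],0],[[0,0,0.3],[0,0,0],0]]'

```text
time: 7.3
tool_pos: [0.4781, 0.1709, 0.043]
tool_rot: [0.001, 0.667, 0.745, 0.001]
contact_force: [-1.6, -0.1, 5.7]
gripper_width: 0.261
grasp_force: 60.4
```

```bash
python3 st.py
```

```text
t 7.3 dock [-4.35 -0.72 42.95] yaw 96.40033103971712 tilt [ 2.5e-03  6.0e-04 -1.0e+00] Fdock [0.13 1.6  5.7 ] tq [0.02 0.32 0.08]
```

Emit:
jog_arm --targets '[[[0,0,0.05],[0,0,0],0],[[0,0,0.1],[0,0,0],0],[[0,0,0.1],[0,0,0],0],[[0,0,0.1],[0,0,0],0]]'

```text
time: 7.8
tool_pos: [0.4783, 0.171, 0.0409]
tool_rot: [0.001, 0.667, 0.745, 0.001]
contact_force: [-3.2, -0.5, 9.2]
gripper_width: 0.264
grasp_force: 60.6
```

```bash
python3 st.py
```

```text
t 7.8 dock [-4.26 -0.96 40.95] yaw 96.39373342071633 tilt [ 2.7e-03  9.0e-04 -1.0e+00] Fdock [-0.12  3.23  9.22] tq [0.08 0.4  0.05]
```

Emit:
jog_arm --targets '[[[0,0,0.05],[0,0,0],0],[[0,0,0.1],[0,0,0],0],[[0,0,0.1],[0,0,0],0],[[0,0,0.1],[0,0,0],0]]'

```text
time: 8.3
tool_pos: [0.4782, 0.171, 0.0381]
tool_rot: [0.001, 0.667, 0.745, 0.001]
contact_force: [-1.9, -0.7, 7.3]
gripper_width: 0.261
grasp_force: 60.4
```

```bash
python3 st.py
```

```text
t 8.3 dock [-4.21 -0.79 38.11] yaw 96.39466151206123 tilt [ 0.0025  0.001  -1.    ] Fdock [-0.51  1.97  7.25] tq [0.17 0.35 0.06]
```

Emit:
jog_arm --targets '[[[0,-0.03,0.05],[0,0,0],0],[[0,-0.03,0.1],[0,0,0],0],[[0,-0.03,0.1],[0,0,0],0],[[0,-0.03,0.1],[0,0,0],0]]'

```text
time: 8.8
tool_pos: [0.4772, 0.1708, 0.0345]
tool_rot: [0.001, 0.667, 0.745, 0.001]
contact_force: [2.7, 1.5, 2.6]
gripper_width: 0.261
grasp_force: 59.9
```

```bash
python3 st.py
```

```text
t 8.8 dock [-4.34  0.18 34.47] yaw 96.3878204292097 tilt [ 2.8e-03  9.0e-04 -1.0e+00] Fdock [ 1.16 -2.89  2.62] tq [ 0.31 -0.35 -0.01]
```

Emit:
jog_arm --targets '[[[0,0,0.05],[0,0,0],0],[[0,0,0.1],[0,0,0],0],[[0,0,0.1],[0,0,0],0],[[0,0,0.1],[0,0,0],0]]'

```text
time: 9.3
tool_pos: [0.4764, 0.1703, 0.0303]
tool_rot: [0.001, 0.667, 0.745, 0.001]
contact_force: [6.5, 1.6, -4.4]
gripper_width: 0.257
grasp_force: 59.4
```

```bash
python3 st.py
```

```text
t 9.3 dock [-4.72  1.   30.31] yaw 96.38704245336649 tilt [ 0.0015 -0.     -1.    ] Fdock [ 0.86 -6.61 -4.38] tq [ 0.27 -0.93  0.05]
```

Emit:
jog_arm --targets '[[[0,0.03,0.04],[0,0,0],0],[[0,0.05,0.08],[0,0,0],0],[[0,0.05,0.08],[0,0,0],0],[[0,0.05,0.08],[0,0,0],0]]'

```text
time: 9.8
tool_pos: [0.4769, 0.1702, 0.0276]
tool_rot: [0.0, 0.667, 0.745, -0.0]
contact_force: [5.6, 1.4, -6.3]
gripper_width: 0.259
grasp_force: 59.2
```

```bash
python3 st.py
```

```text
t 9.8 dock [-4.9   0.54 27.58] yaw 96.38487505043356 tilt [-1.e-04 -6.e-04 -1.e+00] Fdock [ 0.8  -5.76 -6.26] tq [ 0.17 -0.92 -0.  ]
```

Emit:
jog_arm --targets '[[[0,0,0.04],[0,0,0],0],[[0,0,0.08],[0,0,0],0],[[0,0,0.08],[0,0,0],0],[[0,0,0.08],[0,0,0],0]]'

```text
time: 10.3
tool_pos: [0.4772, 0.1703, 0.0271]
tool_rot: [0.0, 0.667, 0.745, -0.0]
contact_force: [1.6, -2.8, 3.2]
gripper_width: 0.263
grasp_force: 60.2
```

```bash
python3 st.py
```

```text
t 10.3 dock [-4.84  0.2  27.13] yaw 96.40012710228268 tilt [-1.e-04 -7.e-04 -1.e+00] Fdock [-2.97 -1.32  3.18] tq [-0.3  -0.29 -0.  ]
```

Emit:
jog_arm --targets '[[[0,0,0.03],[0,0,0],0],[[0,0,0.06],[0,0,0],0],[[0,0,0.06],[0,0,0],0],[[0,0,0.06],[0,0,0],0]]'

```text
time: 10.8
tool_pos: [0.4775, 0.1704, 0.027]
tool_rot: [0.0, 0.666, 0.746, -0.0]
contact_force: [-3.0, -4.4, 12.1]
gripper_width: 0.261
grasp_force: 61.1
```

```bash
python3 st.py; python3 - <<'E'
from h import *
s=state();p,d=grab_frame("wrist");cv2.imwrite("pics/w5.png",p[:,:,::-1])
C=cam("wrist",s);P=cloud(d,C);o=np.array([.4769,.1751]);a=np.radians(96.38);e=np.array([np.cos(a),np.sin(a)]);n=np.array([-e[1],e[0]])
X=(P[:,:,:2]-o)@e*1000;Y=(P[:,:,:2]-o)@n*1000;Z=P[:,:,2]*1000
for x in range(5,84,6):
    k=(abs(X-x)<2)&(abs(Y)<5)&(d>0)
    if k.sum()>10:print(x,k.sum(),round(np.percentile(Z[k],90),1))
k=(abs(Y)<5)&(Z>45)&(Z<62)&(X<84);print("brass end",np.percentile(X[k],99.8))
k=(abs(Y)<8)&(Z>58)&(X>75)&(X<125);print("mouth",np.percentile(X[k],.5))
E
```

```text
t 10.8 dock [-4.77 -0.06 27.02] yaw 96.42071181588993 tilt [-4.e-04 -9.e-04 -1.e+00] Fdock [-4.04  3.43 12.13] tq [-0.55  0.48  0.05]
5 1240 106.6
11 332 57.5
17 352 57.5
23 364 57.4
29 387 57.7
35 407 57.6
41 429 57.6
47 450 57.6
53 470 57.7
59 494 57.6
65 528 57.6
71 550 57.7
77 399 53.3
83 534 65.4
brass end 75.19997420980215
mouth 78.44348604589419
```

View pics/w5.png

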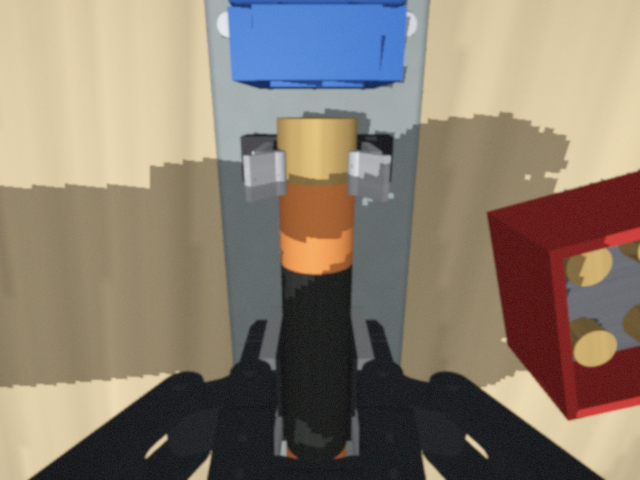

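The lamp is seated in both clips: its top is level at 57 mm and the brass end (317,118) is clear of the socket mouth (row 85). I take off the down-load and start sliding.

Emit:
jog_arm --targets '[[[0,0,-0.08],[0,0,0],0],[[0.15,0,-0.08],[0,0,0],0],[[0.3,0,-0.08],[0,0,0],0],[[0.45,0,-0.08],[0,0,0],0],[[0.6,0,-0.08],[0,0,0],0],[[0.6,0,-0.08],[0,0,0],0],[[0.6,0,-0.08],[0,0,0],0]]'

```text
time: 11.72
tool_pos: [0.4757, 0.1855, 0.0272]
tool_rot: [0.0, 0.667, 0.745, 0.0]
contact_force: [5.8, 0.0, -1.6]
gripper_width: 0.256
grasp_force: 59.7
```

```bash
python3 st.py
```

```text
t 11.725 dock [10.48  0.05 27.17] yaw 96.40161201752124 tilt [ 6.e-04  3.e-04 -1.e+00] Fdock [-0.62 -5.72 -1.64] tq [-0.05 -0.87  0.11]
```

Emit:
jog_arm --targets '[[[0.06,0,0],[0,0,0],0],[[0.12,0,0],[0,0,0],0],[[0.12,0,0],[0,0,0],0],[[0.12,0,0],[0,0,0],0]]'

```text
time: 12.22
tool_pos: [0.4753, 0.1881, 0.0272]
tool_rot: [0.0, 0.667, 0.745, -0.0]
contact_force: [5.1, -1.6, -1.6]
gripper_width: 0.267
grasp_force: 59.6
```

```bash
python3 st.py
```

```text
t 12.225 dock [13.13  0.11 27.2 ] yaw 96.40312483265818 tilt [ 5.e-04 -4.e-04 -1.e+00] Fdock [-2.11 -4.91 -1.6 ] tq [-0.28 -0.75  0.14]
```

Emit:
jog_arm --targets '[[[0.06,0.03,0],[0,0,0],0],[[0.12,0.03,0],[0,0,0],0],[[0.12,0.03,0],[0,0,0],0],[[0.12,0.03,0],[0,0,0],0]]'

```text
time: 12.72
tool_pos: [0.4752, 0.1913, 0.0272]
tool_rot: [-0.0, 0.667, 0.746, -0.0]
contact_force: [2.7, -3.4, -0.6]
gripper_width: 0.265
grasp_force: 59.8
```

```bash
python3 st.py
```

```text
t 12.725 dock [16.32 -0.13 27.19] yaw 96.40455149578868 tilt [-8.e-04 -4.e-04 -1.e+00] Fdock [-3.68 -2.35 -0.56] tq [-0.62 -0.45  0.11]
```

Emit:
jog_arm --targets '[[[0.03,0,0],[0,0,0],0],[[0.05,0,0],[0,0,0],0],[[0.05,0,0],[0,0,0],0],[[0.05,0,0],[0,0,0],0]]'

```text
time: 13.22
tool_pos: [0.4751, 0.1928, 0.0272]
tool_rot: [-0.0, 0.667, 0.745, -0.0]
contact_force: [1.4, -3.1, -3.8]
gripper_width: 0.261
grasp_force: 59.6
```

```bash
python3 st.py
```

```text
t 13.225 dock [17.78 -0.14 27.2 ] yaw 96.39605297930868 tilt [-9.e-04  0.e+00 -1.e+00] Fdock [-3.27 -1.01 -3.8 ] tq [-0.42 -0.25  0.17]
```

Sliding friction is about 3.3 N. Next, fine steps.

Emit:
jog_arm --targets '[[[0.02,0,0],[0,0,0],0],[[0.04,0,0],[0,0,0],0],[[0.04,0,0],[0,0,0],0],[[0.04,0,0],[0,0,0],0]]'

```text
time: 13.72
tool_pos: [0.475, 0.1937, 0.0272]
tool_rot: [-0.0, 0.667, 0.745, -0.0]
contact_force: [1.8, -2.6, -4.2]
gripper_width: 0.259
grasp_force: 59.5
```

```bash
python3 st.py
```

```text
t 13.725 dock [18.74 -0.15 27.21] yaw 96.39114541539642 tilt [-9.e-04  0.e+00 -1.e+00] Fdock [-2.83 -1.52 -4.19] tq [-0.51 -0.2   0.16]
```

Emit:
jog_arm --targets '[[[0.02,0,0],[0,0,0],0],[[0.04,0,0],[0,0,0],0],[[0.04,0,0],[0,0,0],0],[[0.04,0,0],[0,0,0],0]]'

```text
time: 14.22
tool_pos: [0.4749, 0.1948, 0.0273]
tool_rot: [-0.0, 0.667, 0.745, -0.0]
contact_force: [0.8, -2.4, -6.5]
gripper_width: 0.264
grasp_force: 59.4
```

```bash
python3 st.py
```

```text
t 14.225 dock [19.75 -0.2  27.25] yaw 96.38933226528627 tilt [-8.e-04  0.e+00 -1.e+00] Fdock [-2.51 -0.56 -6.49] tq [-0.37 -0.14  0.1 ]
```

Emit:
jog_arm --targets '[[[0.02,0,0.02],[0,0,0],0],[[0.04,0,0.02],[0,0,0],0],[[0.04,0,0.02],[0,0,0],0],[[0.04,0,0.02],[0,0,0],0]]'

```text
time: 14.72
tool_pos: [0.4749, 0.1955, 0.0272]
tool_rot: [-0.0, 0.667, 0.745, -0.001]
contact_force: [-1.9, -4.9, -2.0]
gripper_width: 0.262
grasp_force: 59.6
```

```bash
python3 st.py
```

```text
t 14.725 dock [20.51 -0.31 27.18] yaw 96.39489510799494 tilt [-8.e-04 -6.e-04 -1.e+00] Fdock [-4.61  2.42 -1.99] tq [-0.75  0.3   0.02]
```

Emit:
jog_arm --targets '[[[0.02,0,0],[0,0,0],0],[[0.04,0,0],[0,0,0],0],[[0.04,0,0],[0,0,0],0],[[0.04,0,0],[0,0,0],0]]'

```text
time: 15.22
tool_pos: [0.4749, 0.1955, 0.0272]
tool_rot: [0.001, 0.666, 0.746, -0.001]
contact_force: [-0.8, -8.9, -0.4]
gripper_width: 0.262
grasp_force: 59.7
```

```bash
python3 st.py
```

```text
t 15.225 dock [20.53 -0.29 27.17] yaw 96.42142671703402 tilt [-8.0e-04 -2.9e-03 -1.0e+00] Fdock [-8.79  1.84 -0.42] tq [-1.36  0.25  0.1 ]
```

Bottomed at dock x = 20.5 (lamp brass ≈ 100 mm). 1 mm adds about 4 N. Next I raise the total to about 14 N, which leaves about 12 N after clip friction, and hold.

Emit:
jog_arm --targets '[[[0.025,0,0],[0,0,0],0],[[0.05,0,0],[0,0,0],0],[[0.05,0,0],[0,0,0],0],[[0.05,0,0],[0,0,0],0]]'

```text
time: 15.72
tool_pos: [0.4749, 0.1955, 0.0272]
tool_rot: [0.002, 0.666, 0.746, -0.002]
contact_force: [-0.8, -14.0, -0.5]
gripper_width: 0.261
grasp_force: 59.8
```

```bash
python3 st.py
```

```text
t 15.725 dock [20.51 -0.32 27.18] yaw 96.43540752662078 tilt [-8.0e-04 -5.6e-03 -1.0e+00] Fdock [-13.8    2.38  -0.49] tq [-2.07  0.19  0.08]
```

Emit:
jog_arm --targets '[[[0,0,0],[0,0,0],0],[[0,0,0],[0,0,0],0],[[0,0,0],[0,0,0],0],[[0,0,0],[0,0,0],0],[[0,0,0],[0,0,0],0],[[0,0,0],[0,0,0],0],[[0,0,0],[0,0,0],0],[[0,0,0],[0,0,0],0]]'

```text
time: 16.73
tool_pos: [0.4749, 0.1955, 0.0272]
tool_rot: [0.002, 0.666, 0.746, -0.002]
contact_force: [-2.1, -12.7, 1.0]
gripper_width: 0.26
grasp_force: 59.8
```

Emit:
jog_arm --targets '[[[0,0,0],[0,0,0],0],[[0,0,0],[0,0,0],0],[[0,0,0],[0,0,0],0]]'

```text
time: 17.1
tool_pos: [0.4749, 0.1955, 0.0272]
tool_rot: [0.002, 0.666, 0.746, -0.002]
contact_force: [-2.2, -13.6, 0.3]
gripper_width: 0.261
grasp_force: 59.8
```

Emit:
jog_arm --targets '[[[-0.05,0,0],[0,0,0],0],[[-0.09,0,0],[0,0,0],0],[[-0.09,0,0],[0,0,0],0],[[-0.09,0,0],[0,0,0],55],[[-0.09,0,0],[0,0,0],55],[[-0.09,0,0],[0,0,0],55],[[-0.09,0,0],[0,0,0],55]]'

```text
time: 17.98
tool_pos: [0.4755, 0.196, 0.0274]
tool_rot: [0.0, 0.667, 0.745, 0.0]
contact_force: [0.2, -0.5, -0.2]
gripper_width: 0.551
grasp_force: 0.0
```

Released; retreat straight up and check.

Emit:
jog_arm --targets '[[[0,0,-0.8],[0,0,0],55],[[0,0,-2.5],[0,0,0],55],[[0,0,-4.5],[0,0,0],55],[[0,0,-5.5],[0,0,0],55],[[0,0,-5.5],[0,0,0],55],[[0,0,-5.5],[0,0,0],55]]'

```text
time: 18.73
tool_pos: [0.4743, 0.1956, 0.163]
tool_rot: [-0.001, 0.667, 0.745, -0.001]
contact_force: [-0.4, 0.4, 0.1]
gripper_width: 0.55
grasp_force: 0.0
```

```bash
python3 - <<'E'
from h import *
s=state();p,d=grab_frame("wrist");cv2.imwrite("pics/w6.png",p[:,:,::-1])
C=cam("wrist",s);P=cloud(d,C);o=np.array([.4769,.1751]);a=np.radians(96.38);e=np.array([np.cos(a),np.sin(a)]);n=np.array([-e[1],e[0]])
X=(P[:,:,:2]-o)@e*1000;Y=(P[:,:,:2]-o)@n*1000;Z=P[:,:,2]*1000
for x in range(-95,84,12):
    k=(abs(X-x)<2)&(abs(Y)<3)&(d>0)&(Z<80)
    if k.sum()>5:print(x,round(np.median(Z[k]),1))
k=(abs(Y)<8)&(Z>45)&(Z<62)&(X<84);print("lens end",np.percentile(X[k],.2),s["tool_pos"])
E
```

```text
-95 57.1
-83 57.1
-71 56.8
-59 57.1
-47 57.1
-35 57.1
-23 56.9
-11 57.2
1 57.2
13 57.1
25 56.9
37 57.0
49 57.0
61 57.0
73 57.0
lens end -98.95809575844454 [0.47433025 0.1955551  0.16295368]
```

View pics/w6.png

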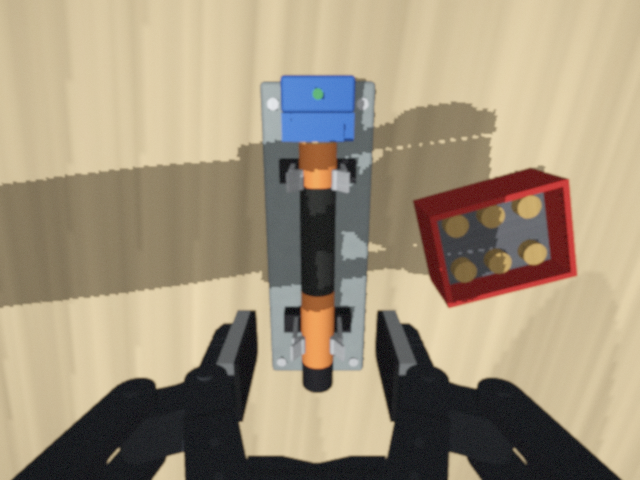

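The lamp lies level in both clips, its top at 57 mm from clip b (318,320) to clip a (318,178). The brass end is inside the socket (318,140), the lens end is at dock x ≈ -99 to -100, and the bin has not moved.

```bash
python3 -c "
from plant import *
print(job_done())"
```

```text
the job is handed in; nothing more can be done
None
```

The lamp is home in both clips and bottomed in the socket. I held it there for about 1.4 s at roughly 14 N on the wrist, about 12 N into the socket after clip friction, and handed the job in at about 19 s with the gripper clear.

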